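# Lock the sliding door: knock down its sprung bolt

### The job

Slide the frosted-glass door of the low cabinet fully shut. Then take the rubber mallet and knock the sprung bolt at the door's foot fully home, until its cap sits on the housing, with brisk blows of the mallet (not a slow push, and never with the gripper itself). Finally stand the mallet on the round cork mat, head on the mat and handle level as you found it, let go, and leave the other things on the shelf where they are.

Things in the scene. Friction and masses are not known exactly. Their poses are not given: they have to be found in the camera images.
- cabinet: Low white cabinet at the back of the shelf, fixed, 220 deep x 560 wide x 205 mm high. Origin: on the shelf under it, 120 mm behind the front edge of its top; x points to its back (away from the robot at yaw 0), y along its front (left seen from the robot), z up. Its right half (-y) is a fixed frosted pane; the frosted door runs in front of it and when shut covers the left half (+y).
- door (a joint): Opening of the frosted-glass sliding door in m: 0 = shut, up to 0.20 = slid along the cabinet's -y. It stays where it is left (friction about 3 N). The door is 270 wide, 172 mm high, 16 mm thick, its front face 118 mm ahead (-x) of the cabinet's origin. It carries the pull and the bolt with it.
- door_handle (a point): Grip point of the door's pull: an upright round steel bar, 12 mm thick, free at its top, axis 35 mm in front of the door's face, 75 mm right (-y) of the door's middle. The bar runs from 45 mm below this point to 24 mm above it; a foot at its bottom joins it to the door. The point is 166 mm above the shelf. Axes as the cabinet's.
- bolt (a joint): How far the door's sprung bolt is pressed down, in m: 0 = fully up, 0.030 = fully home (cap on housing). It resists with 7 to 9 N and stays where it is driven.
- bolt_cap (a point): Centre of the top of the bolt's cap: an upright 20 mm steel pin with a flat cap 36 mm across, 8 mm thick, in a dark steel housing at the door's foot, 75 mm left (+y) of the door's middle, axis 50 mm in front of the door's face. Cap top 98 mm above the shelf when up, 68 mm when home. Housing 78 deep, 56 wide, its top 60 mm above the shelf. Axes as the cabinet's.
- mallet: Rubber mallet, about 0.42 kg, standing on a flat face of its head, handle level. Head: black rubber cylinder, axis upright (z), 66 mm diameter, 90 mm high. Handle: light wood bar 26 mm wide (y), 34 mm high, centred 45 mm above the lower face, along the mallet's -x from x = -33 to -183 mm. Origin: centre of the head's lower face. Centre of mass 20 mm from the head's axis towards the handle.
- mallet_face (a point): Centre of the head's lower face, the one to strike with (the mallet's origin; same axes).
- mat: Round cork mat fixed on the shelf, 130 mm diameter, 4 mm thick. Origin: centre of its underside.
- clip: Stainless steel spring-clip peg, lying, 110 mm long (x), 24 mm wide, about 30 mm high. Origin: under its middle.
- brush: Wooden-handled stain brush lying bristles down, about 200 mm long (x), 46 mm wide, 32 mm high; bristles at +x. Origin: under its middle.
- spray: Closed green spray bottle, upright, 74 mm diameter, 205 mm high, nozzle to its -x (reaches 63 mm). Origin: centre of its underside.
- dish: Small white ceramic coin dish, 104 mm diameter, 28 mm high. Origin: centre of its underside.
- softener: White plastic bottle, 84 mm diameter, 210 mm high. Origin: centre of its underside.
Not all that is in view belongs to the job. What is shaped like the mallet but red is not meant. Of the things shaped like the mat, the cork one is meant.

How it is judged (in metres and radians):
On the way, in this order (a step that is already met when the one before it is completed fails the run):
1. The door is slid shut (open by less than 8 mm), with the bolt still up (value of joint door below 0.008 m and value of joint bolt below 0.01 m), for 0.2 s.
2. The bolt is struck with the mallet's head: it is driven down at more than 0.04 m/s under the mallet's lower face (value of joint door below 0.008 m and distance between mallet_face and bolt_cap below 0.06 m and contact force between mallet and bolt above 0.5 N and velocity of joint bolt above 0.04 m/s).
3. The bolt is fully home (cap within 4 mm of the housing) under the mallet's head, door still shut (value of joint door below 0.008 m and value of joint bolt above 0.026 m and distance between mallet_face and bolt_cap below 0.06 m), for 0.02 s.
At the end, for the whole second after the job is handed in: The door is shut (open by less than 8 mm), the bolt is home (cap within 4 mm of the housing), and the mallet stands upright (within 0.1 rad), at rest and released, its head on the cork mat (centre within 38 mm of the mat's) (value of joint door below 0.008 m and value of joint bolt above 0.026 m and horizontal distance between mallet and mat below 0.038 m and angle between mallet's own z axis and vertical below 0.1 rad and height (world z) of mallet between 0.001 and 0.008 m and linear speed of mallet below 0.02 m/s and contact force between the fingers and mallet below 0.1 N); the robot touches nothing.
It fails at once if The bolt's pin or cap is pushed by the gripper or arm itself (contact force between any of the fingers, the arm and bolt above 1 N).
It fails at once if A loose bystander (clip peg, brush, spray bottle, dish, softener bottle) is moved by more than 40 mm (distance of any of clip, brush, spray, dish, softener from where it was at the start of the episode above 0.04 m).
It fails at once if The spray bottle, softener bottle or dish is tipped over (angle between any of spray, dish, softener's own z axis and vertical above 0.5 rad).
It also fails if it takes over 61 s, if anything falls off the work surface, if the arm or the gripper's body presses on something with over 40 N, if the wrist force passes 120 N, or if a joint passes its speed limit or range.

### The arm

A 6-joint arm with a two-finger parallel gripper is mounted at the origin on the work surface. World frame = base frame: x ahead of the robot, y to its left, z up, the work surface at z = 0. Lengths are in mm, angles in degrees, forces in N, time in s.
With the tool pointing down it reaches from about 350 to 850 mm from the base axis. Payload 8.1 kg.
Tool frame: the origin (TCP) lies midway between the tips of the shut fingers; the grasp point (between the pads) lies 19 mm behind it (r.pinch_z is the distance from the TCP to the grasp point, in mm); z points along the fingers, y is the line along which they close (so a half turn about z gives the same grasp; the last joint's range is limited). The gripper opens to 85 mm and grips with 20 to 120 N. Pads are 22 mm wide; open, the fingers measure 114 mm over their backs; the gripper's body (76 mm by 85 mm) begins 54 mm behind the grasp point. The pads swing forward as they close: fully open they stand 13 mm farther back than shut.
Start: joints at [-72.158, 7.471, 85.268, -0, 87.261, -4.893], TCP at [231.901, -553.378, 231.292] pointing down, gripper open.
Joint ranges: [-169.43, 169.43], [-51.17, 129.36], [1.28, 143.12], [-76.62, 256.62], [0, 156.53], [-152.29, 152.29]. Speed limits (degrees/s): [136.94, 136.94, 159.86, 180, 180, 180].

### API

Orientations are given as [roll, pitch, yaw] about the fixed x, y, z axes, in that order (R = Rz(yaw) Ry(pitch) Rx(roll)).
In Python, from bench import sensors, optics, job, r gives the robot as it stands.
- The arm moves only by the tool play_rows, never from a script. Its argument "motion" is a list that holds one entry, the list of rows, each a list of 6 numbers: the shift along the tool's x, y, z in cm, then the turn, a rotation vector about the tool's x, y, z in degrees. In form: [[[x, y, z, ax, ay, az], ...]]. A call has 1 to 5 rows; each row is the pose to reach, as a shift and turn from the pose commanded when the call began, along the tool's axes at that moment; what a row does not reach only later rows make up. A row lasts 1/10 s, in which the tool goes at most 50 mm and 8.59 degrees, less where a joint would pass 70% of its speed; a pose out of reach is approached as far as the arm can. A call with a gripper value outside its range is refused whole. "jaw" is the opening, from 0 (shut) to 1 (fully open), set as the call begins (left out, the last holds). The fingers move at their own pace and stop on an object; "squeeze" is the grip in N (left out, the last holds). Time passes only in rows, so rows that repeat a pose let the fingers close. It gives the time, the measured TCP pose, the force, the opening and the grip force at its end, in the units of the state.
- sensors.sense(): the state, without advancing time (a new reading comes with each control period).
- optics.snapshot(name): name is "scene" or "top"; returns a dict with "pixels" (420x560x3 uint8, red, green, blue), "mtx" (3x3 intrinsics, pixels), "k1" (the pictures are not rectified: a ray, as slopes to the right and down, at radius r is drawn at 1 + k1 r^2 times it, then the intrinsics apply), "R" (3x3) and "t" (3): a world point X has camera coordinates R X + t. Camera axes: x right, y down, z forward; pixel columns grow to the right and rows downward; lengths in mm; the calibration is good to about 2 mm. A picture is of the moment at which its call begins. There is no depth.
- job.hand_in(): hands the job in; it is judged then, once.
The state is a dict: "time": time; "joint_pos": joint angles; "qd": joint speeds; "joint_efforts": joint torques, N m; "tool_pos": TCP position; "tcp_rot": TCP orientation; "ft_force": force on the tool from outside, world axes, zero at the start; "wrist_torque": the same for the moment, N m; "finger_gap": finger opening in mm; "grip_force": force on a finger pad.
Only numpy, scipy, OpenCV 4.12 (cv2) and the standard library are available. Lean on these libraries where they do the work, as an engineer would, in place of code of your own. Each camera call takes 0.05 s, during which the arm holds its last target. There are 200 camera calls.

## Working session

There is one attempt and no reset: what is moved stays moved. The work goes in short steps, Python scripts to look and compute and a tool call to move; the robot and the scene stay as the last step left them, time stands still between calls to the robot, and variables do not carry over. Pictures are saved under pics/ and viewed, at most 10 in all, crops included, and the job is handed in when it is done.

Besides the shell and the picture viewer there is one more tool, called after "Emit:" in YAML: its name, and indented under it one key for each argument. play_rows: Moves the arm, as the interface text tells. Its arguments: {"type":"object","properties":{"motion":{"type":"array","items":{"type":"array","items":{"type":"array","items":{"type":"number"}}}},"jaw":{"type":"number"},"squeeze":{"type":"number"}},"required":["motion"]}

```bash
ls; mkdir -p pics; python3 - <<'E'
from bench import sensors, optics, job, r
import cv2,pickle
for n in("scene","top"):
    s=optics.snapshot(n); pickle.dump(s,open(n+'.pkl','wb'))
    cv2.imwrite(f'pics/{n}0.png',cv2.resize(s["pixels"][:,:,::-1],(784,588),interpolation=cv2.INTER_CUBIC))
    print(n,s["mtx"],s["k1"],s["R"],s["t"])
print(sensors.sense()); print(r.pinch_z)
E
```

```text
pics
scene [[534.16708721   0.         287.08499588]
 [  0.         534.16708721 207.66385729]
 [  0.           0.           1.        ]] -0.03689238802922116 [[ 0.99981073 -0.01824719  0.0067485 ]
 [-0.00950959 -0.76097352 -0.64871324]
 [ 0.01697263  0.64852628 -0.76100302]] [-469.325884     84.637747   1867.63584266]
top [[453.35907219   0.         287.15156923]
 [  0.         453.35907219 205.4046896 ]
 [  0.           0.           1.        ]] -0.11752822088103275 [[-0.01847467 -0.99982104  0.00407242]
 [-0.99673648  0.01809724 -0.07866947]
 [ 0.07858169 -0.00551252 -0.99689244]] [  24.97105027  483.21966401 1733.83597818]
{'time': 0.1, 'joint_pos': array([-7.21586413e+01,  7.51149355e+00,  8.53229834e+01, -5.96493621e-04,
        8.72618206e+01, -4.89324798e+00]), 'qd': array([ 0.03698017, -0.19137199,  0.07320842, -0.01636319,  0.06105127,
       -0.0551538 ]), 'joint_efforts': array([ 3.69926183e-04, -5.70955646e+01, -5.01941121e+01, -2.00594018e-04,
        8.25225172e-03, -5.25641235e-05]), 'tool_pos': array([ 231.7407554 , -552.90290911,  230.34244432]), 'tcp_rot': array([-1.79904003e+02, -7.62054028e-03,  2.27346293e+01]), 'ft_force': array([ 0.51934941, -0.08638032,  0.27678877]), 'wrist_torque': array([ 0.0135371 ,  0.00186285, -0.03029596]), 'grip_force': 0.0, 'finger_gap': 85.33862468315623}
18.700000000000003
```

View pics/scene0.png

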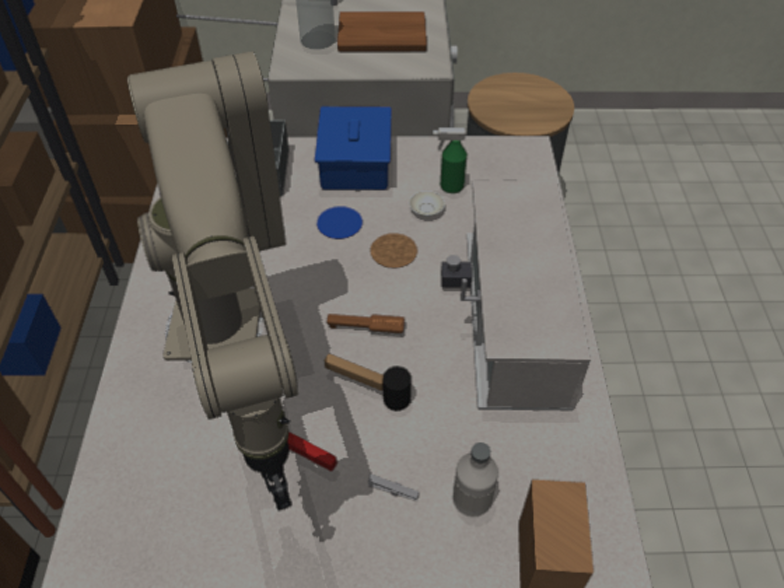

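View pics/top0.png

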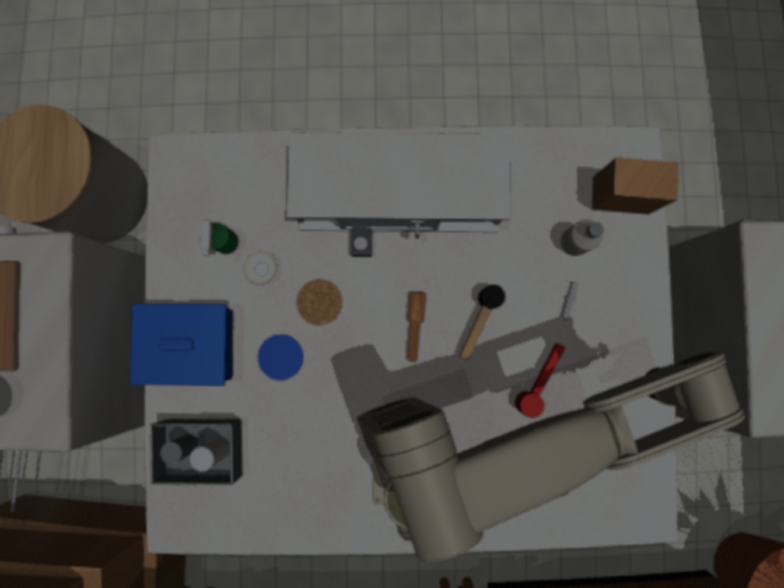

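Candidates in the 784-wide view: for the mallet, the black one at top (491,297) / scene (397,388) and the red one at top (530,404). The black one is meant. For the mat, the cork disc at top (320,302) and the blue disc at top (281,357). The cork one is meant. The door pull is near top (417,230) and the bolt cap near top (361,243).

```bash
cat > h.py <<'E'
import numpy as np,cv2,pickle
def ray(s,uv):
    K=s["mtx"]; d=(np.atleast_2d(np.float64(uv))-K[:2,2])/np.array([K[0,0],K[1,1]]); u=d.copy()
    for _ in range(20): u=d/(1+s["k1"]*(u**2).sum(1,keepdims=True))
    R=s["R"]; return -R.T@s["t"], np.c_[u,np.ones(len(u))]@R
def onz(s,uv,z):
    c,d=ray(s,uv); return c+d*((z-c[2])/d[:,2])[:,None]
def proj(s,X):
    c=np.atleast_2d(X)@s["R"].T+s["t"]; u=c[:,:2]/c[:,2:]; u=u*(1+s["k1"]*(u**2).sum(1,keepdims=True))
    return u*np.array([s["mtx"][0,0],s["mtx"][1,1]])+s["mtx"][:2,2]
def tri(a,ua,b,ub):
    A=[];B=[]
    for s,u in((a,ua),(b,ub)):
        c,d=ray(s,u); d=d[0]/np.linalg.norm(d); P=np.eye(3)-np.outer(d,d); A.append(P);B.append(P@c)
    return np.linalg.lstsq(np.vstack(A),np.hstack(B),rcond=None)[0]
def blobs(m,amin=40):
    n,l,st,ce=cv2.connectedComponentsWithStats(m.astype(np.uint8)); return [(l==i,st[i],ce[i]) for i in range(1,n) if st[i,4]>=amin]
E
cat > m.py <<'E'
from h import *
t=pickle.load(open('top.pkl','rb')); s=pickle.load(open('scene.pkl','rb'))
hsv=cv2.cvtColor(t["pixels"],cv2.COLOR_RGB2HSV); H,S,V=[hsv[...,i].astype(int) for i in range(3)]
def win(m,x0,x1,y0,y1):
    o=np.zeros_like(m);o[y0:y1,x0:x1]=m[y0:y1,x0:x1];return o
print('dark head');
for m,st,ce in blobs(win(V<55,320,380,190,240)): print(st,ce,onz(t,ce,90))
print('wood handle')
for m,st,ce in blobs(win((H>8)&(H<25)&(S>70)&(V>70),320,375,190,262)):
    p=np.argwhere(m)[:,::-1]; w=onz(t,p,62)[:,:2]; c=w.mean(0); v=np.linalg.svd(w-c,full_matrices=False)[2][0]; q=(w-c)@v
    print(st,c,v,np.degrees(np.arctan2(v[1],v[0])),c+v*q.min(),c+v*q.max())
print('mat')
for m,st,ce in blobs(win((H>5)&(H<25)&(S>60),205,250,190,240)): print(st,ce,onz(t,ce,4))
print('bottles');
for (x,y) in((261,268),): print(onz(t,[x/1.4,y/1.4],14))
print('cab front top edge')
E
python3 m.py; python3 - <<'E'
import pickle,cv2
t=pickle.load(open('top.pkl','rb'))["pixels"][:,:,::-1]; s=pickle.load(open('scene.pkl','rb'))["pixels"][:,:,::-1]
a=cv2.resize(t[85:225,200:400],(800,560),interpolation=cv2.INTER_CUBIC); cv2.imwrite('pics/c1.png',a)
b=cv2.resize(s[115:305,230:430],(600,570),interpolation=cv2.INTER_CUBIC); cv2.imwrite('pics/c2.png',b)
E
```

```text
dark head
[341 204  20  17 264] [350.35227273 211.62121212] [[ 450.56715037 -217.87146937   90.        ]]
wood handle
[329 220  21  36 235] [ 353.71055936 -175.93303657] [-0.89762676  0.4407564 ] 153.84784752679906 [ 420.65909922 -208.8063854 ] [ 289.12373599 -144.21934754]
mat
[212 200  32  32 821] [227.61753959 215.43118149] [[449.78548284 248.82885992   4.        ]]
bottles
[[545.8927404  408.50735385  14.        ]]
cab front top edge
```

View pics/c1.png

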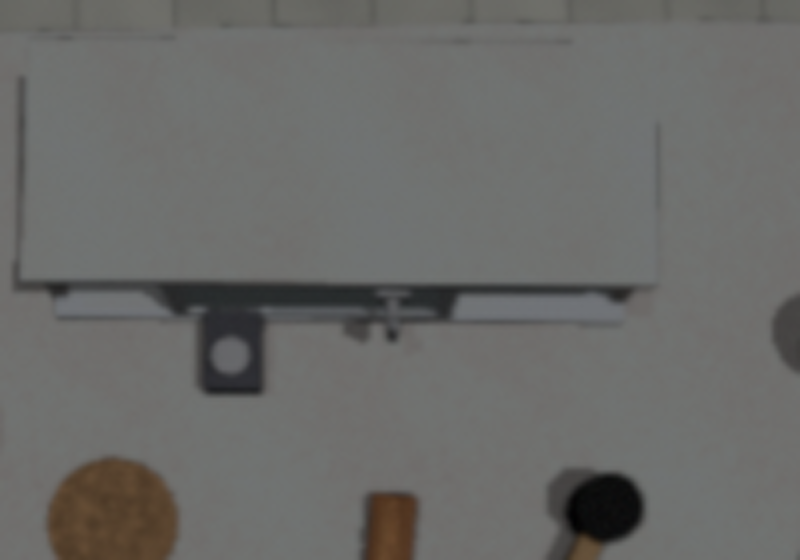

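View pics/c2.png

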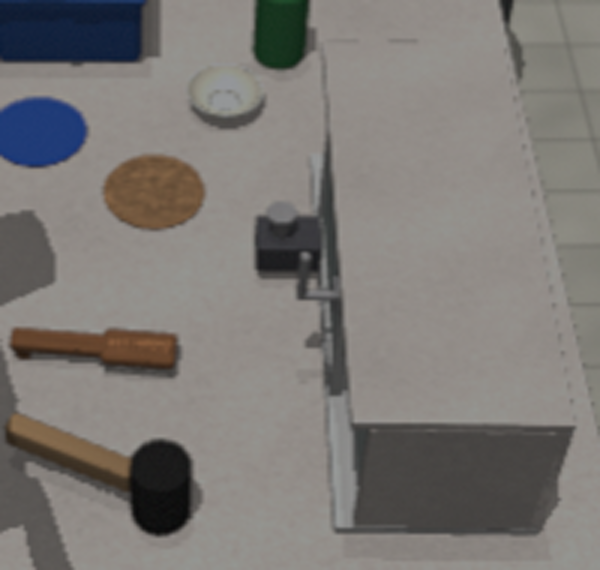

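The close crops confirm the choice: the black rubber head with a plain wood handle is the mallet at crop 1 (605,508), and the other wooden item is the brush. The cap is at crop 1 (231,355) and the bar's top is at crop 2 (306,258).

```bash
python3 - <<'E'
from h import *
t=pickle.load(open('top.pkl','rb')); s=pickle.load(open('scene.pkl','rb'))
e=onz(t,[[205,155],[363.75,156]],205); print(e, np.degrees(np.arctan2(*(e[0]-e[1])[[0,1]])))
c=lambda x,y:np.array([x/4+200-.375,y/4+85-.375]); d=lambda x,y:np.array([x/3+230-.33,y/3+115-.33])
print('cap',onz(t,c(231,355),98),onz(s,d(282,210),98),tri(t,c(231,355),s,d(282,210)))
print('bar',onz(t,c(392,336),190),onz(t,c(392,336),121),onz(s,d(306,257),190))
print('head top scene',onz(s,d(161,462),90)); print('mat scene',onz(s,d(154,191),4))
print('spray',onz(t,[222/1.4,238/1.4],150),'dish scene',onz(s,d(227,90),28),'soft',onz(t,[585/1.4,236/1.4],100),'brush ends',onz(t,np.array([[417,292],[413,360]])/1.4,25))
print('housing',onz(t,[c(204,392),c(264,390),c(200,316)],60), 'sill left end', onz(t,[c(55,320),c(625,324)],5))
E
```

```text
[[ 651.1734208   301.4957779   205.        ]
 [ 637.6870344  -254.42765736  205.        ]] 1.3896904513284074
cap [[598.72402025 124.9589611   98.        ]] [[600.26314018 126.86334288  98.        ]] [599.229221   124.87943453  99.98255221]
bar [[599.05905991 -22.12682949 190.        ]] [[610.14217874 -24.22376858 121.        ]] [[610.89225614 -27.44873707 190.        ]]
head top scene [[ 453.09357949 -220.94995456   90.        ]]
mat scene [[450.76961422 248.92244265   4.        ]]
spray [[610.7257716  481.42833932 150.        ]] dish scene [[549.22794223 409.39084977  28.        ]] soft [[ 607.05068976 -476.85538216  100.        ]] brush ends [[470.14078208 -24.84996477  25.        ]
 [284.10613216 -10.19660627  25.        ]]
housing [[569.54397814 153.27954112  60.        ]
 [570.38938865  96.33149019  60.        ]
 [642.5580228  156.30562516  60.        ]] sill left end [[ 651.06530518  303.60290704    5.        ]
 [ 637.02524678 -257.68255897    5.        ]]
```

```bash
cat > go.py <<'E'
import sys,numpy as np
from bench import sensors
from scipy.spatial.transform import Rotation as Ro
# args: x y z yaw  (tool pointing down) ...
q=sensors.sense(); R=Ro.from_euler('xyz',q['tcp_rot'],degrees=True); p=q['tool_pos']
print(q['time'],p.round(1),q['tcp_rot'].round(1),q['ft_force'].round(1),round(q['finger_gap'],1))
a=np.array(sys.argv[1:],float).reshape(-1,4)
for x,y,z,w in a:
    G=Ro.from_euler('xyz',[180,0,w],degrees=True)
    print((R.inv().apply(np.array([x,y,z])-p)/10).round(2),(R.inv()*G).as_rotvec(degrees=True).round(1))
E
python3 go.py 607 -90 250 -1.4
```

```text
0.1 [ 231.7 -552.9  230.3] [-179.9   -0.    22.7] [ 0.5 -0.1  0.3] 85.3
[ 52.5  -28.19  -1.91] [-0.1  0.  24.1]
```

Emit:
play_rows:
  motion:
    - [[52.5,-28.2,-1.9,0,0,24.1],[52.5,-28.2,-1.9,0,0,24.1],[52.5,-28.2,-1.9,0,0,24.1],[52.5,-28.2,-1.9,0,0,24.1],[52.5,-28.2,-1.9,0,0,24.1]]
  jaw: 0

```text
time: 0.6
tool_pos: [388.3, -359.5, 238.9]
tcp_rot: [-180.0, 0.0, -1.4]
ft_force: [-0.2, -1.6, -0.2]
finger_gap: 12.3
grip_force: 0.0
```

```bash
python3 go.py 607 -90 250 -1.4
```

```text
0.6 [ 388.3 -359.5  238.9] [-180.     0.    -1.4] [-0.2 -1.6 -0.2] 12.3
[ 21.2  -27.48  -1.11] [-0.  0. -0.]
```

Emit:
play_rows:
  motion:
    - [[21,-27,-1.1,0,0,0],[21,-27,-1.1,0,0,0],[21,-27,-1.1,0,0,0],[21,-27,-1.1,0,0,0],[21,-27,-1.1,0,0,0]]

```text
time: 1.1
tool_pos: [546.5, -165.8, 247.0]
tcp_rot: [-180.0, 0.0, -1.4]
ft_force: [0.3, -1.0, -0.6]
finger_gap: 0.1
grip_force: 0.0
```

```bash
python3 go.py 607 -90 250 -1.4
```

```text
1.1 [ 546.5 -165.8  247. ] [-180.     0.    -1.4] [ 0.3 -1.  -0.6] 0.1
[ 5.87 -7.73 -0.3 ] [-0.  0.  0.]
```

Emit:
play_rows:
  motion:
    - [[5.9,-7.7,-0.3,0,0,0],[5.9,-7.7,-0.3,0,0,0],[5.9,-7.7,-0.3,0,0,0],[5.9,-7.7,-0.3,0,0,0],[5.9,-7.7,-0.3,0,0,0]]

```text
time: 1.6
tool_pos: [605.9, -92.8, 249.7]
tcp_rot: [180.0, 0.1, -1.4]
ft_force: [-0.8, -0.5, -1.1]
finger_gap: 0.3
grip_force: 0.0
```

```bash
python3 go.py 607 -85 153 -1.4; python3 - <<'E'
from bench import optics
import pickle,cv2
t=optics.snapshot("top");s=optics.snapshot("scene")
pickle.dump((t,s),open('p1.pkl','wb'))
a=cv2.resize(t["pixels"][95:235,200:400,::-1],(560,392)); b=cv2.resize(s["pixels"][130:330,260:430,::-1],(333,392))
cv2.imwrite('pics/p1.png',cv2.hconcat([a,b])[:,:800])
E
```

```text
1.6 [605.9 -92.8 249.7] [ 1.8e+02  1.0e-01 -1.4e+00] [-0.8 -0.5 -1.1] 0.3
[ 0.1  -0.78  9.67] [0.  0.1 0. ]
```

View pics/p1.png

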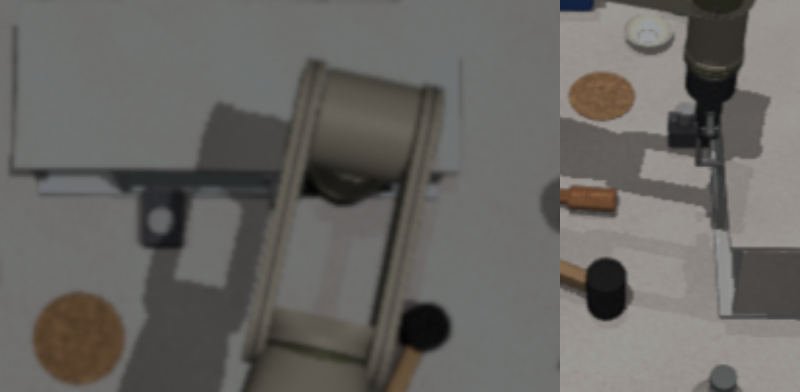

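The arm now stands over the pull. In the right half, the shut fingers at (710,140) are in line with the bar and the cap is at (160,222) on the left. Next I descend on the bar's right side.

Emit:
play_rows:
  motion:
    - [[0.1,0,3,0,0,0],[0.1,0,6,0,0,0],[0.1,0,9,0,0,0],[0.1,0,9.7,0,0,0],[0.1,0,9.7,0,0,0]]

```text
time: 2.2
tool_pos: [606.2, -92.9, 152.1]
tcp_rot: [-180.0, 0.2, -1.4]
ft_force: [0.7, 0.1, -0.0]
finger_gap: -0.4
grip_force: 0.0
```

Emit:
play_rows:
  motion:
    - [[0,-1,0,0,0,0],[0,-2,0,0,0,0],[0,-3,0,0,0,0],[0,-4,0,0,0,0],[0,-5,0,0,0,0]]

```text
time: 2.7
tool_pos: [609.1, -41.3, 153.9]
tcp_rot: [180.0, -0.1, -1.3]
ft_force: [-0.4, -2.3, 0.4]
finger_gap: 0.2
grip_force: 0.7
```

Emit:
play_rows:
  motion:
    - [[0,-1,0,0,0,0],[0,-2,0,0,0,0],[0,-3,0,0,0,0],[0,-4,0,0,0,0],[0,-5,0,0,0,0]]

```text
time: 3.2
tool_pos: [610.2, 8.4, 153.4]
tcp_rot: [180.0, -0.0, -1.4]
ft_force: [1.7, -4.4, 2.4]
finger_gap: -0.4
grip_force: 1.8
```

Emit:
play_rows:
  motion:
    - [[0,-1,0,0,0,0],[0,-2,0,0,0,0],[0,-3,0,0,0,0],[0,-4,0,0,0,0],[0,-4.5,0,0,0,0]]

```text
time: 3.7
tool_pos: [610.8, 54.0, 153.0]
tcp_rot: [-180.0, 0.0, -1.3]
ft_force: [1.8, -3.1, 1.1]
finger_gap: -0.2
grip_force: 1.6
```

Emit:
play_rows:
  motion:
    - [[0,-0.2,0,0,0,0],[0,-0.4,0,0,0,0],[0,-0.6,0,0,0,0],[0,-0.8,0,0,0,0],[0,-0.8,0,0,0,0]]

```text
time: 4.2
tool_pos: [611.0, 60.9, 153.0]
tcp_rot: [-180.0, 0.0, -1.4]
ft_force: [-0.1, -1.6, -0.1]
finger_gap: 0.1
grip_force: 0.8
```

Emit:
play_rows:
  motion:
    - [[0,-0.2,0,0,0,0],[0,-0.4,0,0,0,0],[0,-0.6,0,0,0,0],[0,-0.6,0,0,0,0]]

```text
time: 4.6
tool_pos: [611.1, 65.8, 153.0]
tcp_rot: [179.9, 0.0, -1.4]
ft_force: [-1.0, -6.9, 0.4]
finger_gap: -0.2
grip_force: 3.8
```

Emit:
play_rows:
  motion:
    - [[0,-0.2,0,0,0,0],[0,-0.4,0,0,0,0],[0,-0.4,0,0,0,0]]

```text
time: 4.9
tool_pos: [611.1, 66.1, 153.1]
tcp_rot: [179.6, 0.1, -1.5]
ft_force: [-2.9, -22.6, 3.0]
finger_gap: -0.2
grip_force: 11.5
```

The door is on its stop: 22 N with no further motion. Now I back off and go to the mallet.

Emit:
play_rows:
  motion:
    - [[0,1,0,0,0,0],[-0.5,2.5,0,0,0,0],[-0.5,3,-4,0,0,0],[-0.5,3,-8,0,0,0],[-0.5,3,-12,0,0,0]]

```text
time: 5.4
tool_pos: [604.9, 40.7, 274.2]
tcp_rot: [-179.9, 0.1, -1.4]
ft_force: [0.7, -0.4, -0.0]
finger_gap: 0.2
grip_force: 0.0
```

```bash
python3 go.py 387 -189 200 -26.2
```

```text
5.4 [604.9  40.7 274.2] [-1.799e+02  1.000e-01 -1.400e+00] [ 0.7 -0.4 -0. ] 0.2
[-21.23  23.48   7.42] [-0.   0.1 24.8]
```

Emit:
play_rows:
  motion:
    - [[-21.2,23.5,5,0,0,24.8],[-21.2,23.5,5,0,0,24.8],[-21.2,23.5,5,0,0,24.8],[-21.2,23.5,5,0,0,24.8],[-21.2,23.5,5,0,0,24.8]]
  jaw: 1

```text
time: 5.9
tool_pos: [434.2, -139.2, 233.7]
tcp_rot: [-180.0, -0.0, -26.1]
ft_force: [0.6, -0.6, 1.5]
finger_gap: 72.2
grip_force: 0.0
```

```bash
python3 go.py 387 -189 200 -26.2; python3 - <<'E'
from h import *
from bench import optics
t=optics.snapshot("top")
g=cv2.cvtColor(t["pixels"],cv2.COLOR_RGB2HSV).astype(int); pickle.dump(t,open('t2.pkl','wb'))
# bright cap on dark housing near the expected place
e=proj(t,[600.,234.,98.])[0]; print('expect px',e)
x,y=e.astype(int); sub=g[y-14:y+15,x-14:x+15,2]; 
dark=blobs(sub<60,30)
for m,st,ce in dark: print(st,ce)
E
```

```text
5.9 [ 434.2 -139.2  233.7] [-180.    -0.   -26.1] [ 0.6 -0.6  1.5] 72.2
[-2.05  6.56  3.37] [-0.  -0.   0.1]
expect px [228.09501464 173.60185097]
[  0   0  29  24 307] [15.47882736  9.42019544]
```

Emit:
play_rows:
  motion:
    - [[-2,6.6,4,0,0,0],[-2,6.6,8,0,0,0],[-2,6.6,8,0,0,0],[-2,6.6,8,0,0,0],[-2,6.6,8,0,0,0]]

```text
time: 6.45
tool_pos: [390.1, -188.7, 155.8]
tcp_rot: [-180.0, -0.1, -26.2]
ft_force: [0.4, 0.7, 0.3]
finger_gap: 85.2
grip_force: 0.0
```

```bash
python3 go.py 387 -189 27 -26.2; python3 - <<'E'
from h import *
from bench import optics
s=optics.snapshot("scene");t=optics.snapshot("top"); pickle.dump((t,s),open('p3.pkl','wb'))
u=proj(s,[400,-190,60])[0].astype(int); v=proj(t,[600,200,90])[0].astype(int); print(u,v)
a=cv2.resize(s["pixels"][u[1]-50:u[1]+50,u[0]-50:u[0]+50,::-1],(400,400),interpolation=cv2.INTER_CUBIC)
b=cv2.resize(t["pixels"][v[1]-25:v[1]+25,v[0]-25:v[0]+25,::-1],(400,400),interpolation=cv2.INTER_CUBIC)
cv2.imwrite('pics/p3.png',cv2.hconcat([a,b]))
E
```

```text
6.45 [ 390.1 -188.7  155.8] [-1.80e+02 -1.00e-01 -2.62e+01] [0.4 0.7 0.3] 85.2
[-0.29  0.17 12.88] [-0.  -0.1  0. ]
[266 266] [237 173]
```

View pics/p3.png

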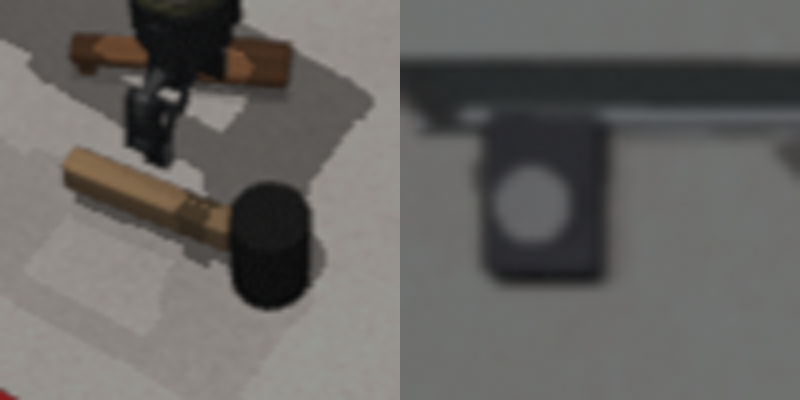

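The cap at right (533,204) has moved to the shut place. The open fingers at left (150,130) are turned across the handle. I descend and grip.

Emit:
play_rows:
  motion:
    - [[-0.3,0.1,4.5,0,0,0],[-0.3,0.1,9,0,0,0],[-0.3,0.1,12.2,0,0,0],[-0.3,0.1,12.9,0,0,0],[-0.3,0.1,12.9,0,0,0]]

```text
time: 7.05
tool_pos: [386.2, -188.0, 25.6]
tcp_rot: [-180.0, 0.1, -26.1]
ft_force: [1.0, 0.7, 0.9]
finger_gap: 85.4
grip_force: 0.0
```

Emit:
play_rows:
  motion:
    - [[0,0,0,0,0,0],[0,0,0,0,0,0],[0,0,0,0,0,0],[0,0,0,0,0,0],[0,0,0,0,0,0]]
  jaw: 0
  squeeze: 110

```text
time: 7.55
tool_pos: [386.6, -189.2, 26.5]
tcp_rot: [180.0, -0.1, -26.2]
ft_force: [-2.6, 0.0, 6.1]
finger_gap: 24.8
grip_force: 106.6
```

Emit:
play_rows:
  motion:
    - [[0,0,0,0,0,0],[0,0,0,0,0,0],[0,0,0,0,0,0]]

```text
time: 7.85
tool_pos: [386.6, -189.2, 26.4]
tcp_rot: [180.0, -0.1, -26.2]
ft_force: [-2.7, 0.5, 8.3]
finger_gap: 25.0
grip_force: 106.6
```

```bash
python3 - <<'E'
from h import *
from bench import optics,sensors
t=optics.snapshot("top");s=optics.snapshot("scene"); pickle.dump((t,s),open('p4.pkl','wb'))
q=sensors.sense();print(q['tool_pos'],q['tcp_rot'],q['ft_force'],q['wrist_torque'])
V=cv2.cvtColor(s["pixels"],cv2.COLOR_RGB2HSV)[...,2]; u=proj(s,[452,-220,45])[0].astype(int)
o=np.zeros_like(V); o[u[1]-30:u[1]+30,u[0]-22:u[0]+30]=V[u[1]-30:u[1]+30,u[0]-22:u[0]+30]<45
for m,st,ce in blobs(o): 
    print(st,ce); top=st[1]; y,x=np.nonzero(m); 
    print('lowest pt',x[y==y.max()].mean(),y.max(), 'model low', proj(s,[452,-220-33,0])[0], 'model lo/hi', proj(s,[[451,-220,0],[451,-220,90],[484,-220,45],[418,-220,45]]))
E
```

```text
[ 386.54100566 -189.17507096   26.43958941] [ 1.79977082e+02 -1.05076595e-01 -2.61690816e+01] [-3.10620488  0.44059096  8.27377399] [0.02116276 0.10446208 0.07330941]
[260 246  14  31 244] [264.44262295 256.93032787]
lowest pt 260.5 276 model low [283.09477554 292.75985976] model lo/hi [[282.64978675 283.99168168]
 [282.66083312 268.42337   ]
 [293.0239537  276.24485221]
 [272.27994639 276.48550972]]
[273 262  20  31 531] [282.86440678 276.8606403 ]
lowest pt 283.5 292 model low [283.09477554 292.75985976] model lo/hi [[282.64978675 283.99168168]
 [282.66083312 268.42337   ]
 [293.0239537  276.24485221]
 [272.27994639 276.48550972]]
```

Emit:
play_rows:
  motion:
    - [[0,0,-2,0,0,0],[0,0,-5,0,0,0],[0,0,-9,0,0,0],[0,0,-13,0,0,0],[0,0,-15,0,0,0]]

```text
time: 8.45
tool_pos: [386.7, -189.1, 178.8]
tcp_rot: [180.0, -0.2, -26.2]
ft_force: [0.7, -1.0, -4.0]
finger_gap: 24.8
grip_force: 107.8
```

```bash
python3 go.py 530.5 221.5 180 10
```

```text
8.45 [ 386.7 -189.1  178.8] [180.   -0.2 -26.2] [ 0.7 -1.  -4. ] 24.8
[ -5.21 -43.2   -0.16] [  0.1  -0.2 -36.2]
```

Emit:
play_rows:
  motion:
    - [[-0.3,-2.5,0,0,0,-2],[-0.7,-6,0,0,0,-5],[-1.2,-10,0,0,0,-8],[-1.7,-14,0,0,0,-11],[-2.2,-18,0,0,0,-15]]

```text
time: 8.95
tool_pos: [445.1, -15.7, 174.8]
tcp_rot: [180.0, 0.1, -11.1]
ft_force: [0.5, -1.1, -3.4]
finger_gap: 24.9
grip_force: 108.2
```

```bash
python3 go.py 530.5 221.5 180 10
```

```text
8.95 [445.1 -15.7 174.8] [ 1.80e+02  1.00e-01 -1.11e+01] [ 0.5 -1.1 -3.4] 24.9
[  3.83 -24.92  -0.53] [ -0.    0.1 -21.1]
```

Emit:
play_rows:
  motion:
    - [[0.6,-4,-0.2,0,0,-4],[1.2,-8,-0.3,0,0,-8],[1.8,-12,-0.4,0,0,-12],[2.4,-16,-0.5,0,0,-16],[3.0,-19.5,-0.5,0,0,-19]]

```text
time: 9.45
tool_pos: [512.4, 170.2, 179.7]
tcp_rot: [-180.0, 0.1, 8.0]
ft_force: [1.6, -0.5, -3.0]
finger_gap: 24.5
grip_force: 108.1
```

Emit:
play_rows:
  motion:
    - [[0,0,0,0,0,0],[0,0,0,0,0,0]]

```text
time: 9.65
tool_pos: [511.9, 168.7, 179.2]
tcp_rot: [180.0, 0.1, 7.9]
ft_force: [0.1, 1.0, -3.0]
finger_gap: 25.0
grip_force: 108.6
```

```bash
python3 go.py 530.5 221.5 160 10
```

```text
9.65 [511.9 168.7 179.2] [1.8e+02 1.0e-01 7.9e+00] [ 0.1  1.  -3. ] 25.0
[ 2.58 -4.97  1.92] [ 0.   0.1 -2.1]
```

Emit:
play_rows:
  motion:
    - [[1.3,-2.5,0.5,0,0,-1],[2.6,-5,1.5,0,0,-2.1],[2.6,-5,1.9,0,0,-2.1],[2.6,-5,1.9,0,0,-2.1]]

```text
time: 10.05
tool_pos: [530.5, 220.2, 159.8]
tcp_rot: [179.9, 0.2, 9.9]
ft_force: [-0.7, 0.3, -3.5]
finger_gap: 24.3
grip_force: 108.8
```

```bash
python3 go.py 530.5 221.5 160 10; python3 - <<'E'
from h import *
from bench import optics
s=optics.snapshot("scene");t=optics.snapshot("top"); pickle.dump((t,s),open('p5.pkl','wb'))
u=proj(s,[590,234,120])[0].astype(int); v=proj(t,[590,234,120])[0].astype(int)
L=[]
for c,w in((s,u),(t,v)):
    im=c["pixels"][:,:,::-1].copy()
    L.append(cv2.resize(im[w[1]-40:w[1]+40,w[0]-40:w[0]+40],(400,400),interpolation=cv2.INTER_CUBIC))
    print(((proj(c,[[601.5,234,98],[601.5,234,134],[601.5,234,224]])-w+40)*5).round())
cv2.imwrite('pics/p5.png',cv2.hconcat(L))
E
```

```text
10.05 [530.5 220.2 159.8] [179.9   0.2   9.9] [-0.7  0.3 -3.5] 24.3
[ 0.02 -0.13 -0.02] [ 0.1  0.2 -0.1]
[[216. 226.]
 [219. 191.]
 [226.  97.]]
[[205. 191.]
 [199. 184.]
 [183. 164.]]
```

View pics/p5.png

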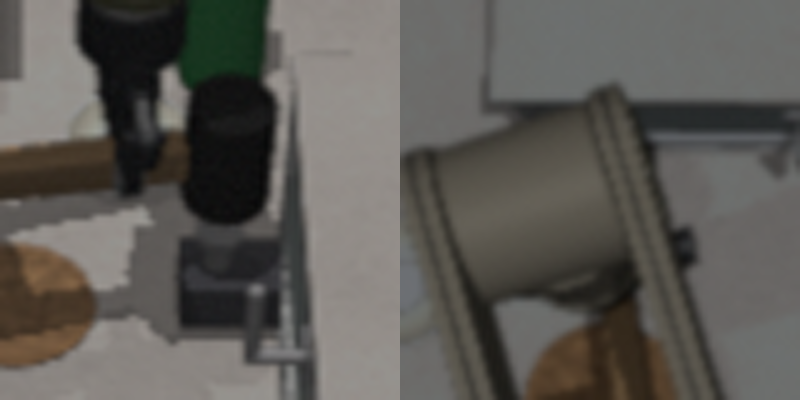

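The head hangs squarely over the cap: head at left (232,150), cap at (218,235). First blow, short of home.

Emit:
play_rows:
  motion:
    - [[0,0,1,0,0,0],[0,0,4.8,0,0,0],[0,0,4.8,0,0,0],[0,0,2,0,0,0],[0,0,1,0,0,0]]

```text
time: 10.65
tool_pos: [532.6, 221.2, 154.1]
tcp_rot: [-180.0, -0.2, 9.9]
ft_force: [1.1, 0.5, -3.1]
finger_gap: 24.4
grip_force: 108.9
```

```bash
python3 go.py 530.5 221.5 160 10; python3 - <<'E'
from h import *
from bench import optics
s=optics.snapshot("scene"); pickle.dump(s,open('p6.pkl','wb'))
u=proj(s,[590,234,120])[0].astype(int)
im=s["pixels"][:,:,::-1]; cv2.imwrite('pics/p6.png',cv2.resize(im[u[1]-40:u[1]+40,u[0]-40:u[0]+40],(480,480),interpolation=cv2.INTER_CUBIC))
E
```

```text
10.65 [532.6 221.2 154.1] [-180.    -0.2    9.9] [ 1.1  0.5 -3.1] 24.4
[-0.2  -0.07 -0.59] [-0.  -0.2 -0.1]
```

View pics/p6.png

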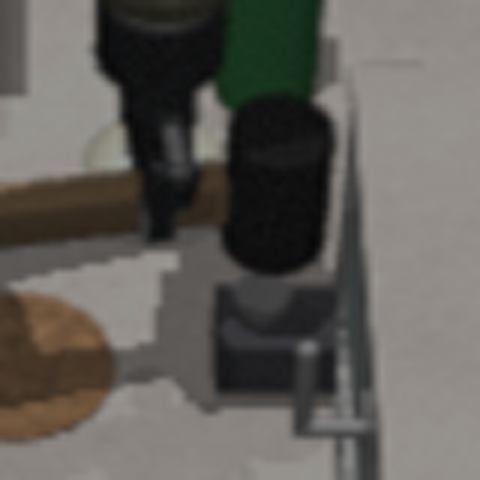

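The first blow drove the cap down partway, to (263,298) from about (259,271), and the mallet is still level. Second blow, a little deeper.

Emit:
play_rows:
  motion:
    - [[-0.1,0,2.5,0,0,0],[-0.1,0,5.6,0,0,0],[-0.1,0,5.6,0,0,0]]

```text
time: 11.0
tool_pos: [529.7, 220.6, 93.0]
tcp_rot: [180.0, 0.1, 9.9]
ft_force: [0.3, 0.2, -3.8]
finger_gap: 24.7
grip_force: 108.9
```

Emit:
play_rows:
  motion:
    - [[0,0,-1,0,0,0],[0,0,-2.5,0,0,0],[0,0,-2.5,0,0,0]]

```text
time: 11.3
tool_pos: [533.2, 222.0, 125.3]
tcp_rot: [-179.9, -0.4, 9.9]
ft_force: [-0.0, 1.2, -3.3]
finger_gap: 24.4
grip_force: 108.9
```

Emit:
play_rows:
  motion:
    - [[0,0,1,0,0,0],[0,0,3.0,0,0,0],[0,0,3.0,0,0,0]]

```text
time: 11.6
tool_pos: [530.8, 221.4, 89.6]
tcp_rot: [-180.0, -0.1, 9.9]
ft_force: [0.5, 0.5, -0.3]
finger_gap: 24.6
grip_force: 110.6
```

Emit:
play_rows:
  motion:
    - [[0,0,-2,0,0,0],[0,0,-5,0,0,0],[0,0,-5,0,0,0]]

```text
time: 11.9
tool_pos: [533.0, 222.0, 144.1]
tcp_rot: [-179.9, -0.4, 9.9]
ft_force: [1.6, -0.3, -2.2]
finger_gap: 24.5
grip_force: 110.1
```

```bash
python3 go.py 530.5 221.5 160 10; python3 - <<'E'
from h import *
from bench import optics
s=optics.snapshot("scene"); pickle.dump(s,open('p7.pkl','wb'))
u=proj(s,[590,234,120])[0].astype(int)
im=s["pixels"][:,:,::-1]; cv2.imwrite('pics/p7.png',cv2.resize(im[u[1]-40:u[1]+40,u[0]-40:u[0]+40],(480,480),interpolation=cv2.INTER_CUBIC))
print(((proj(s,[[601.5,234,98],[601.5,234,84],[601.5,234,68],[601.5,234-18,68],[601.5,234-18,60]])-u+40)*6).round())
E
```

```text
11.9 [533.  222.  144.1] [-179.9   -0.4    9.9] [ 1.6 -0.3 -2.2] 24.5
[-0.24  0.   -1.59] [-0.1 -0.4 -0.1]
[[259. 271.]
 [258. 288.]
 [256. 306.]
 [258. 327.]
 [257. 336.]]
```

View pics/p7.png

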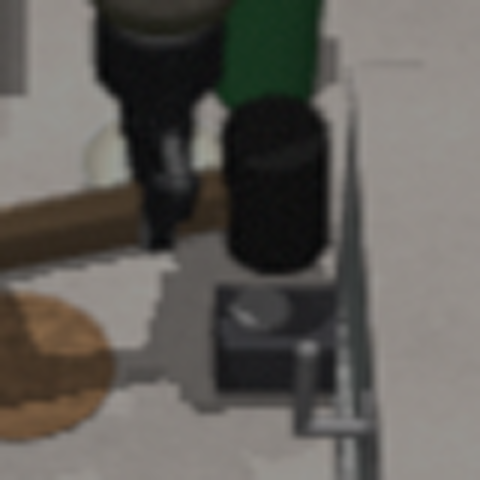

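The cap at (262,308) looks to be on the housing (68 mm predicts row 306). The mallet has pitched about 5° in the grip, head up. I level it with the tool and give one more confirming blow, holding to read the force.

Emit:
play_rows:
  motion:
    - [[-0.2,0,0,0,-3,0],[-0.2,0,0,0,-5,0],[-0.2,0,2.5,0,-5,0],[-0.2,0,5.4,0,-5,0],[-0.2,0,5.4,0,-5,0]]

```text
time: 12.45
tool_pos: [525.3, 220.1, 81.7]
tcp_rot: [180.0, 5.4, 9.9]
ft_force: [1.4, -0.5, -2.7]
finger_gap: 24.5
grip_force: 114.9
```

Emit:
play_rows:
  motion:
    - [[0,0,0.4,0,0,0],[0,0,0.4,0,0,0]]

```text
time: 12.65
tool_pos: [526.4, 220.3, 81.2]
tcp_rot: [180.0, 5.2, 9.9]
ft_force: [-9.6, -2.9, 8.0]
finger_gap: 24.7
grip_force: 116.3
```

Emit:
play_rows:
  motion:
    - [[0,0,-2,0,0,0],[0,0,-4,0,0,0],[0,0,-6,0,0,0],[0,0,-6,0,0,0]]

```text
time: 13.05
tool_pos: [535.0, 222.1, 143.7]
tcp_rot: [-180.0, 4.8, 9.9]
ft_force: [1.3, 0.2, -3.4]
finger_gap: 24.9
grip_force: 114.6
```

```bash
python3 go.py 530.5 221.5 160 10; python3 - <<'E'
from h import *
from bench import optics
s=optics.snapshot("scene"); pickle.dump(s,open('p8.pkl','wb'))
u=proj(s,[560,234,110])[0].astype(int)
im=s["pixels"][:,:,::-1]; cv2.imwrite('pics/p8.png',cv2.resize(im[u[1]-45:u[1]+45,u[0]-55:u[0]+55],(770,630),interpolation=cv2.INTER_CUBIC)[:600])
print(((proj(s,[[601.5,234,84],[601.5,234,68]])-u+[55,45])*7).round())
E
```

```text
13.05 [535.  222.1 143.7] [-180.     4.8    9.9] [ 1.3  0.2 -3.4] 24.9
[-0.59 -0.02 -1.59] [-0.   4.8 -0.1]
[[469. 356.]
 [467. 378.]]
```

View pics/p8.png

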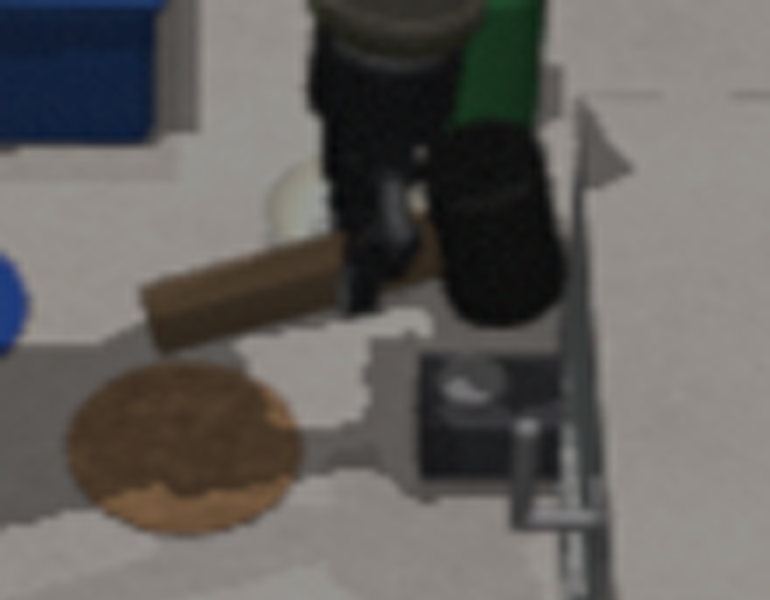

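```bash
python3 - <<'E'
from h import *
s=pickle.load(open('p8.pkl','rb'))
T=np.array([535,222.1,143.7]); c,si=np.cos(np.radians(9.9)),np.sin(np.radians(9.9))
for a in range(0,19,2):
    r=np.radians(a); x=np.array([c*np.cos(r),si*np.cos(r),np.sin(r)]); z=np.array([-c*np.sin(r),-si*np.sin(r),np.cos(r)])
    g=T+[0,0,18]; h=proj(s,[g-100*x,g-10*x]); H=proj(s,[g+72*x-40*z,g+72*x+40*z])
    d=h[1]-h[0]; e=H[1]-H[0]; print(a,'handle slope',(d[1]/d[0]).round(3),'head dx/dy',(e[0]/e[1]).round(3))
print('seen', -55/195,-40/180, 'head',20/135,23/130)
E
```

```text
0 handle slope -0.13 head dx/dy -0.082
2 handle slope -0.156 head dx/dy -0.035
4 handle slope -0.181 head dx/dy 0.012
6 handle slope -0.207 head dx/dy 0.059
8 handle slope -0.233 head dx/dy 0.108
10 handle slope -0.259 head dx/dy 0.158
12 handle slope -0.286 head dx/dy 0.208
14 handle slope -0.313 head dx/dy 0.261
16 handle slope -0.34 head dx/dy 0.315
18 handle slope -0.367 head dx/dy 0.37
seen -0.28205128205128205 -0.2222222222222222 head 0.14814814814814814 0.17692307692307693
```

The bolt is home. The mallet is about 10° head-up, so I pitch the tool to about 15° to level it, carry it over the mat and check before lowering.

```bash
sed -i 's/reshape(-1,4)/reshape(-1,5)/; s/for x,y,z,w in a/for x,y,z,w,b in a/; s/\[180,0,w\]/[180,b,w]/' go.py; python3 go.py 500 226 170 10 15 375 236 130 10 15
```

```text
13.1 [534.1 221.8 141.9] [-180.     4.9    9.9] [ 0.7  0.6 -3.6] 25.0
[-3.51 -1.   -2.52] [ -0.  -10.1  -0.1]
[-15.26  -4.14   2.5 ] [ -0.  -10.1  -0.1]
```

Emit:
play_rows:
  motion:
    - [[-1.5,-0.5,-1.5,0,-2,0],[-3.5,-1,-2.5,0,-5,0],[-6.5,-2,-1.5,0,-8,0],[-9.5,-3,0,0,-10,0],[-12.5,-3.7,1.5,0,-10,0]]

```text
time: 13.6
tool_pos: [401.3, 236.2, 135.0]
tcp_rot: [180.0, 15.2, 9.9]
ft_force: [0.5, -0.5, -4.0]
finger_gap: 24.6
grip_force: 114.5
```

Emit:
play_rows:
  motion:
    - [[0,0,0,0,0,0],[0,0,0,0,0,0]]

```text
time: 13.8
tool_pos: [401.2, 235.9, 135.5]
tcp_rot: [179.9, 15.2, 10.0]
ft_force: [0.8, 0.0, -3.0]
finger_gap: 25.0
grip_force: 114.2
```

```bash
python3 go.py 375 236 90 10 15
```

```text
13.8 [401.2 235.9 135.5] [179.9  15.2  10. ] [ 0.8  0.  -3. ] 25.0
[-1.3  -0.47  5.07] [ 0.   0.2 -0. ]
```

Emit:
play_rows:
  motion:
    - [[-0.6,-0.2,2,0,0,0],[-1.3,-0.4,4,0,0,0],[-1.3,-0.4,5,0,0,0],[-1.3,-0.4,5,0,0,0],[-1.3,-0.4,5,0,0,0]]

```text
time: 14.3
tool_pos: [378.3, 236.0, 93.5]
tcp_rot: [-180.0, 14.9, 9.9]
ft_force: [-0.1, 0.5, -3.3]
finger_gap: 24.6
grip_force: 114.6
```

```bash
cat > tilt.py <<'E'
from h import *
from bench import optics,sensors
s=optics.snapshot("scene"); q=sensors.sense(); T=q['tool_pos']; print(T.round(1),q['tcp_rot'].round(1))
ps,be=np.radians(q['tcp_rot'][2]),np.radians(q['tcp_rot'][1]); f=np.array([np.cos(ps),np.sin(ps),0]); k=np.array([0,0,1.])
g=T+18.7*(np.sin(be)*f+np.cos(be)*k); h=g+72*f
print('pred head centre',h.round(1)); hp=proj(s,h)[0]
V=cv2.cvtColor(s["pixels"],cv2.COLOR_RGB2HSV)[...,2]; y0,x0=int(hp[1]),int(hp[0])
E=[]
for y in range(y0-8,y0+7):
    row=V[y,x0:x0+25].astype(float); i=int(np.argmax(np.diff(row))); E.append((y,x0+i,row.max()))
E=np.array(E); print('right edge',[(int(a),int(b)) for a,b,_ in E]); L=np.polyfit(E[:,0],E[:,1],1); print('slope dx/dy',L[0])
for col in (-6,0,6):
    c=V[y0:y0+30,x0+col].astype(float); print('bottom row',x0+col,y0+int(np.argmax(np.diff(c))))
n=np.cross(f,k)
for a in range(-6,9,2):
    r=np.radians(a); x=f*np.cos(r)+k*np.sin(r); z=-f*np.sin(r)+k*np.cos(r); c=g+72*x
    e=proj(s,[c+33*x-25*z,c+33*x+25*z]); d=e[1]-e[0]
    th=np.linspace(0,6.28,73)[:,None]; ring=proj(s,c-45*z+33*(np.cos(th)*x+np.sin(th)*n)); print(a,(d[0]/d[1]).round(3),'face max row',ring[:,1].max().round(1),ring[:,0].max().round(1))
v=V[y0-14:y0+26:2,x0-14:x0+20:2]; print(v)
E
python3 tilt.py
```

```text
[378.6 236.1  93.9] [-180.    14.9    9.9]
pred head centre [454.3 249.4 111.9]
right edge [(149, 290), (150, 290), (151, 290), (152, 290), (153, 290), (154, 290), (155, 290), (156, 290), (157, 290), (158, 290), (159, 290), (160, 290), (161, 290), (162, 290), (163, 290)]
slope dx/dy -1.27681630292418e-15
bottom row 275 184
bottom row 281 171
bottom row 287 181
-6 -0.157 face max row 174.4 289.4
-4 -0.11 face max row 173.9 289.9
-2 -0.064 face max row 173.4 290.3
0 -0.017 face max row 172.9 290.8
2 0.031 face max row 172.4 291.2
4 0.079 face max row 171.9 291.6
6 0.129 face max row 171.5 291.9
8 0.179 face max row 171.0 292.2
[[ 17  17  16  17  17  17  47  45  49  66 105 147 146 129 140 147 150]
 [ 20  17  18  19  36  17  17  15  16  16  19  81 144 126 143 149 149]
 [ 17  18  17  17  15  19  15  18  16  18  16  16 106 109 124 148 120]
 [ 15  27  32  23  17  18  17  17  15  18  15  14 104 115  92  97  98]
 [ 17  43  50  89  15  16  17  15  14  18  16  16  76  90  78  91  90]
 [ 22  53  66 102  10  18  16  19  18  16  19  13  64  86  79  78  75]
 [ 29  50  58  39  14  14  14  14  19  14
[... 253 characters left out ...]
 51  55  20  15  16  18  17  16  18  17  53  92  92  91  92]
 [ 85  88  87  79  17  14  17  17  15  16  15  12  50  91  92  90  92]
 [ 90  93 117  85  24  15  15  15  17  16  15  14  66  91  91  93  93]
 [ 91  88  72  67  53  14  14  16  17  16  14  34  73  87  93  92  93]
 [ 86  73  71  64  67  67  49  26  26  36  56  70  66  71  86  91  92]
 [ 70  63  63  72  78  74  77  71  75  80  73  67  70  72  69  91  93]
 [ 56  61  60  66  69  69  63  58  65  64  61  66  70  73  73  83  94]
 [ 58  59  65  70  71  63  64  60  62  58  55  61  63  65 103 106 145]
 [ 65  61  64  62  62  66  61  59  60  61  59  62  65  97 108 104 139]
 [ 66  60  60  61  61  63  65 101  67  64  62 105 111 111 109 109 140]]
```

The mallet is level to about 1–2° and the head position matches the prediction. Lower it to the mat.

```bash
python3 go.py 374.8 236 50 10 15 374.8 236 31.5 10 15
```

```text
14.35 [378.6 236.1  93.9] [-180.    14.9    9.9] [-0.2  0.7 -3. ] 24.8
[ 0.76 -0.05  4.34] [-0.  -0.1 -0.1]
[ 1.24 -0.05  6.12] [-0.  -0.1 -0.1]
```

Emit:
play_rows:
  motion:
    - [[0.4,0,2,0,0,0],[0.8,0,4,0,0,0],[1.0,0,5,0,0,0],[1.15,0,5.7,0,0,0],[1.15,0,5.7,0,0,0]]

```text
time: 14.85
tool_pos: [373.7, 235.2, 34.8]
tcp_rot: [180.0, 15.0, 9.9]
ft_force: [0.4, -0.7, -3.4]
finger_gap: 24.5
grip_force: 114.6
```

Emit:
play_rows:
  motion:
    - [[0.03,0,0.1,0,0,0],[0.05,0,0.2,0,0,0],[0.08,0,0.3,0,0,0],[0.08,0,0.3,0,0,0]]

```text
time: 15.25
tool_pos: [373.9, 235.4, 32.1]
tcp_rot: [-180.0, 15.0, 9.9]
ft_force: [0.2, 0.0, -4.7]
finger_gap: 24.6
grip_force: 114.6
```

Not yet touching; a little further.

Emit:
play_rows:
  motion:
    - [[0.03,0,0.1,0,0,0],[0.05,0,0.2,0,0,0],[0.05,0,0.2,0,0,0],[0.05,0,0.2,0,0,0]]

```text
time: 15.65
tool_pos: [373.6, 235.3, 29.8]
tcp_rot: [180.0, 15.0, 9.9]
ft_force: [0.5, 0.4, -3.3]
finger_gap: 24.7
grip_force: 114.6
```

Emit:
play_rows:
  motion:
    - [[0.03,0,0.1,0,0,0],[0.05,0,0.2,0,0,0],[0.05,0,0.2,0,0,0],[0.05,0,0.2,0,0,0]]

```text
time: 16.05
tool_pos: [373.7, 235.3, 28.2]
tcp_rot: [-180.0, 15.0, 9.9]
ft_force: [-1.8, -1.8, 3.9]
finger_gap: 24.6
grip_force: 115.5
```

Contact (+7 N). Release.

Emit:
play_rows:
  motion:
    - [[0,0,0,0,0,0],[0,0,0,0,0,0],[0,0,0,0,0,0],[0,0,0,0,0,0],[0,0,0,0,0,0]]
  jaw: 1
  squeeze: 20

```text
time: 16.55
tool_pos: [373.7, 235.3, 27.7]
tcp_rot: [-180.0, 15.0, 9.9]
ft_force: [-0.6, 0.1, -0.1]
finger_gap: 85.6
grip_force: 0.0
```

```bash
python3 go.py 373 235.5 80 10 15 368 235 200 10 15
```

```text
16.55 [373.7 235.3  27.7] [-180.    15.     9.9] [-0.6  0.1 -0.1] 85.6
[-1.41 -0.03 -5.03] [-0.  -0.  -0.1]
[ -5.    -0.07 -16.49] [-0.  -0.  -0.1]
```

Emit:
play_rows:
  motion:
    - [[-0.7,0,-2,0,0,0],[-1.5,0,-5,0,0,0],[-2.8,0,-9,0,0,0],[-4,0,-13,0,0,0],[-5,0,-16.5,0,0,0]]

```text
time: 17.05
tool_pos: [368.1, 234.4, 202.3]
tcp_rot: [-180.0, 14.9, 9.9]
ft_force: [1.1, -0.9, 0.2]
finger_gap: 85.5
grip_force: 0.0
```

```bash
python3 go.py 368 235 200 10 0
```

```text
17.05 [368.1 234.4 202.3] [-180.    14.9    9.9] [ 1.1 -0.9  0.2] 85.5
[ 0.06 -0.07  0.22] [-0.  14.9 -0.1]
```

Emit:
play_rows:
  motion:
    - [[0,3,-1,0,3,0],[0,8,-2,0,8,0],[0,13,-3,0,12,0],[0,18,-4,0,15,0],[0,23,-5,0,15,0]]

```text
time: 17.55
tool_pos: [419.2, 12.2, 248.7]
tcp_rot: [179.9, -0.2, 10.0]
ft_force: [1.0, 0.3, 0.5]
finger_gap: 85.3
grip_force: 0.0
```

Emit:
play_rows:
  motion:
    - [[0,4,0,0,0,0],[0,8,0,0,0,0],[0,12,0,0,0,0],[0,14,0,0,0,0],[0,14,0,0,0,0]]

```text
time: 18.05
tool_pos: [443.7, -126.5, 247.4]
tcp_rot: [180.0, 0.0, 9.7]
ft_force: [0.2, 0.5, 0.2]
finger_gap: 85.3
grip_force: 0.0
```

```bash
python3 - <<'E'
from h import *
from bench import optics,sensors
t=optics.snapshot("top");s=optics.snapshot("scene"); t0=pickle.load(open('top.pkl','rb')); s0=pickle.load(open('scene.pkl','rb'))
q=sensors.sense(); print(q['time'],q['tool_pos'],q['ft_force'])
def dark(c,p):
    V=cv2.cvtColor(c["pixels"],cv2.COLOR_RGB2HSV)[...,2]; u=proj(c,p)[0].astype(int); o=np.zeros_like(V); w=(slice(u[1]-28,u[1]+28),slice(u[0]-28,u[0]+28)); o[w]=V[w]<40
    return max(blobs(o),key=lambda b:b[1][4])
m,st,ce=dark(t,[450,249,90]); print('top head',st,ce,onz(t,ce,90),onz(t,ce,80), 'handed start bbox 20x17 area264')
m,st,ce=dark(s,[450,249,45]); print('scene head',st,ce,'model',proj(s,[450,249,49]),proj(s,[[450,249-33,4],[450,249+33,94]]))
y,x=np.nonzero(m)
ys=sorted(set(y)); print([(k,x[y==k].min(),x[y==k].max()) for k in ys[8:-5:3]])
hsv=cv2.cvtColor(s["pixels"],cv2.COLOR_RGB2HSV).astype(int); 
# cap centre (bright on dark housing)
for n,c in(('t',t),('s',s)):
    for z in(68,98):
        u=proj(c,[601.5,234,z])[0].round().astype(int); print(n,z,u)
    V=cv2.cvtColor(c["pixels"],cv2.COLOR_RGB2HSV)[...,2]; u=proj(c,[601.5,234,75])[0].round().astype(int); print(V[u[1]-11:u[1]+13,u[0]-9:u[0]+10])
# bystanders: image difference
for n,p in(('clip',[470,-400,15]),('brush',[377,-17,20]),('dish',[548,409,20]),('spray',[610,481,100]),('soft',[607,-477,100])):
    for c,c0 in((s,s0),(t,t0)):
        u=proj(c,p)[0].astype(int); w=(slice(max(u[1]-22,0),u[1]+22),slice(u[0]-22,u[0]+22)); a=c["pixels"][w].astype(int); b=c0["pixels"][w].astype(int); print(n,np.abs(a-b).mean().round(1),end='; ')
E
```

```text
18.15 [ 443.60261092 -124.03783521  247.43521995] [ 0.12140572 -0.36789053 -0.17575992]
top head [216 205  20  18 268] [225.79104478 213.69776119] [[451.27357685 244.68772428  90.        ]] [[451.90242323 245.9935784   80.        ]] handed start bbox 20x17 area264
scene head [267 171  27  27 407] [280.16707617 184.82309582] model [[280.7749414  170.02593575]] [[280.8937184  184.67583299]
 [280.65502086 155.19302294]]
[(np.int64(179), np.int64(267), np.int64(292)), (np.int64(182), np.int64(267), np.int64(292)), (np.int64(185), np.int64(268), np.int64(291)), (np.int64(188), np.int64(270), np.int64(290)), (np.int64(191), np.int64(274), np.int64(286))]
t 68 [229 174]
t 98 [228 173]
[[ 70  71  65  52  47  46  46  47  48  50  50  49  50  50  49  50  50  58
   71]
 [ 71  65  49  45  47  46  46  47  48  47  47  48  47  47  47  46  41  41
   60]
 [100  90  62  46  47  47  46  48  48  48  47  47  48  47  47  46  41  44
   71]
 [108  98  66  49  47  47  46  48  48  47  47  48  48  48  46  46  41  46
   75]
 [108  95  65  49  46  47  47  47  48  47  47  48  48  48  47  45  41  46
   76]
 [103  8
[... 2913 characters left out ...]
61  61  62  61  62
   62]
 [135  93  55  64  64  64  62  62  60  59  59  60  61  62  62  63  69  73
   68]
 [136  97  53  59  62  62  62  62  62  62  61  61  62  62  62  75 101 115
   95]
 [137  96  43  39  41  41  43  42  42  42  41  41  42  42  45  70  99 107
   89]
 [136  96  39  30  34  32  32  32  33  33  32  33  32  32  32  51  71  75
   63]
 [136  96  40  30  32  33  32  33  31  32  31  31  33  31  33  47  58  60
   50]
 [135  96  40  29  32  31  32  32  32  32  33  33  33  33  36  48  59  58
   48]
 [137  98  40  31  34  32  32  32  33  31  31  32  32  31  34  48  60  57
   46]]
clip 0.8; clip 3.2; brush 15.4; brush 18.1; dish 28.9; dish 1.3; spray 8.0; spray 1.3; soft 0.7; soft 1.2;
```

The top view shows the head upright on the mat, but the arm hides the mallet in the scene view. I move the arm further aside and check again.

Emit:
play_rows:
  motion:
    - [[-2,5,0,0,0,0],[-4,10,0,0,0,0],[-6,15,0,0,0,0],[-8,20,0,0,0,0],[-10,24,0,0,0,0]]

```text
time: 18.65
tool_pos: [389.7, -368.4, 247.9]
tcp_rot: [180.0, -0.0, 10.1]
ft_force: [0.3, -0.2, 0.5]
finger_gap: 85.8
grip_force: 0.0
```

Emit:
play_rows:
  motion:
    - [[-1,3,0,0,0,0],[-2,6,0,0,0,0],[-3,9,0,0,0,0],[-3,10,0,0,0,0],[-3,10,0,0,0,0]]

```text
time: 19.15
tool_pos: [377.7, -471.5, 247.3]
tcp_rot: [-180.0, -0.0, 9.9]
ft_force: [0.6, 1.4, -0.0]
finger_gap: 85.8
grip_force: 0.0
```

```bash
python3 - <<'E'
from h import *
from bench import optics,sensors
t=optics.snapshot("top");s=optics.snapshot("scene"); t0=pickle.load(open('top.pkl','rb')); s0=pickle.load(open('scene.pkl','rb'))
q=sensors.sense(); print(q['time'],q['tool_pos'],q['ft_force'])
def dark(c,p,T=40):
    V=cv2.cvtColor(c["pixels"],cv2.COLOR_RGB2HSV)[...,2]; u=proj(c,p)[0].astype(int); o=np.zeros_like(V); w=(slice(u[1]-28,u[1]+28),slice(u[0]-28,u[0]+28)); o[w]=V[w]<T
    return max(blobs(o),key=lambda b:b[1][4])
def cap(c,p):
    V=cv2.cvtColor(c["pixels"],cv2.COLOR_RGB2HSV)[...,2]; u=proj(c,p)[0].round().astype(int); o=np.zeros_like(V); w=(slice(u[1]-9,u[1]+9),slice(u[0]-7,u[0]+7)); o[w]=(V[w]>80)
    return min(blobs(o,15),key=lambda b:np.hypot(*(b[2]-u)))[1:]
print('caps now',cap(t,[601.5,234,70]),cap(s,[601.5,234,68])); print('tri',tri(t,cap(t,[601.5,234,70])[1],s,cap(s,[601.5,234,68])[1]))
for n,c,p in(('t',t,[450,249,90]),('s',s,[450,249,45]),('t start',t0,[451,-220,90]),('s start',s0,[451,-220,45])):
    m,st,ce=dark(c,p); y,x=np.nonzero(m); print(n,st,ce,[(k,x[y==k].min(),x[y==k].max()) for k in sorted(set(y))[5:-3:4]])
print('model s',proj(s,[[450,249-33,4],[450,249+33,94],[450,249,49]]))
for n,p in(('clip',[470,-400,15]),('brush',[377,-17,20]),('dish',[548,409,20]),('spray',[610,481,100]),('soft',[607,-477,100])):
    for c,c0 in((s,s0),(t,t0)):
        u=proj(c,p)[0].astype(int); w=(slice(max(u[1]-22,0),u[1]+22),slice(u[0]-22,u[0]+22)); a=c["pixels"][w].astype(int); b=c0["pixels"][w].astype(int); print(n,np.abs(a-b).mean().round(1),end='; ')
E
```

```text
19.25 [ 377.95717414 -470.21396175  247.51966887] [ 0.84730408 -0.36891037 -0.45716578]
caps now (array([225, 170,   9,   9,  63], dtype=int32), array([229.        , 174.28571429])) (array([315, 160,  14,  13, 140], dtype=int32), array([321.6       , 164.95714286]))
tri [598.99684421 231.47939867  91.45593032]
t [216 205  20  18 265] [225.74716981 213.68301887] [(np.int64(210), np.int64(217), np.int64(234)), (np.int64(214), np.int64(217), np.int64(235)), (np.int64(218), np.int64(218), np.int64(234))]
s [273 157  17  27 396] [281.32323232 170.05808081] [(np.int64(162), np.int64(274), np.int64(288)), (np.int64(166), np.int64(274), np.int64(289)), (np.int64(170), np.int64(274), np.int64(289)), (np.int64(174), np.int64(274), np.int64(289)), (np.int64(178), np.int64(273), np.int64(289))]
t start [341 204  19  16 240] [350.38333333 211.57083333] [(np.int64(209), np.int64(342), np.int64(359)), (np.int64(213), np.int64(341), np.int64(359))]
s start [273 262  20  31 517] [282.94584139 277.24758221] [(np.int64(267), np.int64(275), np.int64(291)), (np.int64(271), np.int64(274), np.int64(292)), (np.int64(275), np.int64(273), np.int64(292)), (np.int64(279), np.int64(274), np.int64(292)), (np.int64(283), np.int64(274), np.int64(292)), (np.int64(287), np.int64(275), np.int64(292))]
model s [[280.8937184  184.67583299]
 [280.65502086 155.19302294]
 [280.7749414  170.02593575]]
clip 32.6; clip 21.2; brush 40.1; brush 9.8; dish 7.6; dish 0.4; spray 1.7; spray 0.4; soft 1.7; soft 0.4;
```

```bash
python3 -c "
from bench import job
print(job.hand_in())"
```

```text
the job is handed in; nothing more can be done
None
```

I slid the door shut, knocked the bolt home with four mallet blows (cap on the housing in the pictures), stood the mallet upright on the cork mat about 5 mm off centre, and handed the job in at about 19 s; the hand-in returned no verdict.

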